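Switch on the studio's extractor and lamp in order

TASK

Switch things on at the four-tile switch console on the desk with the closed fingers: first push down the raised near end of the rocker (mains), then press the square key (extractor fan), then the long bar key (lamp), each all the way down so that it stays down. Do not press the round key (all off), and leave the tape roll, eraser, tin and paint tube lying near it where they are; nothing is to be picked up.

Things in the scene. Friction and masses are not known exactly. Their poses are not given: they have to be found in the camera images.
- console: Aluminium cradle, 84 (x) x 304 (y) x 28 mm, fixed to the desk, holding four grey switch tiles in a row along its y axis at y = -108, -36, +36 and +108 mm; origin: centre of its underside on the desk; x points to its far side (away from the robot), z up.
- rocker_tile: Fixed plastic tile 70 x 68 x 22 mm, one of four side by side at 72 mm spacing in the cradle, in any order; origin: centre of its underside, 8 mm above the desk; its top face is 30 mm above the desk; x points to the console's far side, z up. It carries the white rocker (28 mm wide in y, 54 mm long in x).
- rocker_near_end (a point): Point on the rocker's near (robot-side) half, on its top face, mid-width, 17 mm from the hinge line; press here. In the rocker tile's frame it is at x = -14, z = 33 mm (off) and x = -17, z = 28 mm (on). The near half's outer edge is 27 mm from the hinge line.
- rocker (a joint): Rocker angle, rad: 0 off (near half sloping up 0.35 rad to a raised near edge 37 mm above the tile's underside, far half level) to 0.35 on (near half level at 28 mm, far half raised). Hinge line: along y through the tile's centre, 21 mm above the tile's underside. Held only by about 0.04 N m of friction: it stays where it is left; pushing the near half takes 2 to 3 N.
- square_tile: Fixed plastic tile 70 x 68 x 22 mm, one of four side by side at 72 mm spacing in the cradle, in any order; origin: centre of its underside, 8 mm above the desk; its top face is 30 mm above the desk; x points to the console's far side, z up. It carries the square key.
- square_key_top (a point): Centre of the top of the white square key, 30 x 30 mm, at the tile's centre; 42 mm above the desk when up, 36 mm when fully down (6 mm above the tile face).
- square_key (a joint): Travel of the square key, m: 0 up, 0.006 fully down. It does not spring back: it slides with about 2.5 N of friction and stays where it is pushed.
- bar_tile: Fixed plastic tile 70 x 68 x 22 mm, one of four side by side at 72 mm spacing in the cradle, in any order; origin: centre of its underside, 8 mm above the desk; its top face is 30 mm above the desk; x points to the console's far side, z up. It carries the long bar key.
- bar_key_top (a point): Centre of the top of the white bar key, 18 mm (x) x 52 mm (y), at the tile's centre; 42 mm above the desk when up, 36 mm when fully down.
- bar_key (a joint): Travel of the bar key, m: 0 up, 0.006 fully down. It does not spring back: it slides with about 2.5 N of friction and stays where it is pushed.
- round_tile: Fixed plastic tile 70 x 68 x 22 mm, one of four side by side at 72 mm spacing in the cradle, in any order; origin: centre of its underside, 8 mm above the desk; its top face is 30 mm above the desk; x points to the console's far side, z up. It carries the round key, which must not be pressed.
- round_key_top (a point): Centre of the top of the white round key, 30 mm across, at the tile's centre; 42 mm above the desk.
- round_key (a joint): Travel of the round key, m: 0 up, 0.006 fully down; springs back (1 N to start, 3 N fully down).
- eraser: Loose eraser with a blue sleeve, 21 x 45 x 13 mm, lying in front of the console; origin: centre of its underside.
- tape_roll: Loose roll of masking tape lying flat, 101 x 112 x 24 mm, to the left of the console; origin: centre of its underside.
- colour_tin: Loose closed black tin, 75 x 193 x 25 mm, in front of the console and to its right; origin: centre of its underside.
- paint_tube: Loose paint tube, 35 x 124 x 23 mm, lying in front of the console; origin: centre of its underside.

How it is judged:
By the outcome, as a careful person would: the job done as asked, in the order asked, and still so for the second after the job is handed in, with the robot touching nothing.
It also fails if it takes over 35 s, if anything falls off the work surface, if the arm or the gripper's body presses on something with over 40 N, if the wrist force passes 120 N, or if a joint passes its speed limit or range.

ROBOT

A 6-joint arm with a two-finger parallel gripper is mounted at the origin on the work surface; the furniture and walls round the work are solid. World frame = base frame: x ahead of the robot, y to its left, z up, the work surface at z = 0. Lengths are in m, angles in rad, forces in N, time in s.
With the tool pointing down it reaches from about 0.375 to 0.9 m from the base axis. Payload 3.1 kg.
Tool frame: the origin (TCP) lies on the centre line of the jaws, within the pads' length; the fingertips stand 14 mm ahead of it and the grasp point (between the pads) lies 5 mm behind it (nose_length is the distance from the TCP to the fingertips, in m); z points along the fingers, y is the direction in which the jaws open and shut (so a half turn about z gives the same grasp; the last joint's range is limited). The gripper opens to 85 mm and grips with 20 to 120 N. Pads are 22 mm wide; open, the fingers measure 114 mm over their backs; the gripper's body (76 mm by 85 mm) begins 54 mm behind the grasp point. The pads swing forward as they close: fully open they stand 13 mm farther back than shut.
Start: joints at [0.99, 0.527, 1.433, -0, 1.181, -0.178], TCP at [0.245, 0.575, 0.245] pointing down, gripper open.
Joint ranges: [-3.08, 3.08], [-0.75, 2.2], [0.22, 2.44], [-1.43, 4.57], [0, 2.65], [-2.85, 2.85]. Speed limits (rad/s): [2.79, 2.79, 3.14, 3.14, 3.14, 3.14].

INTERFACE

Orientations are given as a 3x3 rotation matrix whose columns are the frame's x, y, z axes.
In Python, from bench import observe, capture, camera_params, finish_job, spot_in, outline_of, spot_point, nose_length gives the robot as it stands.
- The arm moves only by the tool carry_out, never from a script. Its argument "deltas" is one flat list of numbers, 6 for each row, row after row: the shift along the tool's x, y, z in mm, then the turn, a rotation vector about the tool's x, y, z in units of 6 degrees (1.0 is 6 degrees). A call has 1 to 20 rows; each row shifts and turns the commanded pose from where the row before left it, along the tool's axes as they then stand; what a row does not reach is not made up. A row lasts 1/12 s, in which the tool goes at most 41.7 mm and 7.16 degrees, less where a joint would pass 70% of its speed; a pose out of reach is approached as far as the arm can. A call with a gripper value outside its range is refused whole. "grip" is the closure in counts, from 0 (fully open) to 255 (shut), set as the call begins (left out, the last holds). The fingers move at their own pace and stop on an object; the grip force is fixed at half the most. Time passes only in rows, so rows that do not move let the fingers close. It gives the time, the measured TCP pose, the force and the opening at its end, in the units of the state.
- observe(): the state, without advancing time (a new reading comes with each control period).
- capture(name): name is "scene" or "top" or "wrist"; returns (picture, depth): 420x560x3 uint8, red, green, blue; 420x560 float32, m along the optical axis (not along the pixel's ray), 0 where there is no reading.
- camera_params(name): a dict with "fx", "fy", "cx", "cy" (pixels), "distortion" ([k1, k2, p1, p2, k3] as OpenCV has them; the pictures are not rectified), "position" and "rotation" of the camera in the world. Camera axes: x right, y up, looking along -z (the intrinsics and any distortion apply to the point x, -y, -z); pixel columns grow to the right and rows downward; lengths in m; the calibration is good to about 2 mm. A picture is of the moment at which its call begins: read the wrist's pose just before it. camera_params takes no time and is no camera call; for the wrist camera it gives the pose at the moment of the call.
- finish_job(): hands the job in, once; it reports no verdict.
Trained networks look in the newest picture that a camera, given by its name, has taken for a name from the list of things; names that differ only in an ending like _2 or _b are one class to them, and where a whole thing is asked for, a point or a joint stands for the part that bears it (a point fixed in the world has none). Each returns a list of dicts, best first, with "conf" (0 to 1); they miss things now and then, are a little off and sometimes report something else, mostly with a low value. They report only what shows in the picture. A call takes as long as a camera call.
- spot_in(camera, target): "bbox" ([left, top, right, bottom] in pixels, round what is visible of it).
- outline_of(camera, target): "region" (420x560 bool, what is visible of it) and "bbox" ([left, top, right, bottom] in pixels, round what is visible of it).
- spot_point(camera, target): "uv" ([column, row] in pixels: a listed point, or the origin of a listed thing).
The state is a dict: "time": time; "joint_pos": joint angles; "qvel": joint speeds; "tau": joint torques, N m; "tool_pos": TCP position; "orientation": TCP orientation; "force": force on the tool from outside, world axes, zero at the start; "moment": the same for the moment, N m; "gripper_width": finger opening in m.
Only numpy, scipy, OpenCV 4.12 (cv2) and the standard library are available. Lean on these libraries where they do the work, as an engineer would, in place of code of your own. Each camera call takes 0.05 s, during which the arm holds its last target.

## Working session

There is one attempt and no reset: what is moved stays moved. The work goes in short steps, Python scripts to look and compute and a tool call to move; the robot and the scene stay as the last step left them, time stands still between calls to the robot, and variables do not carry over. Pictures are saved under pics/ and viewed, and the job is handed in when it is done.

Besides the shell and the picture viewer there is one more tool, called after "Request:" as name(argument=value, ...) on one line, values as JSON. carry_out: Moves the arm, as the interface text tells. Its arguments: {"type":"object","properties":{"deltas":{"type":"array"},"grip":{"type":"number"}},"required":["deltas"]}

```bash
mkdir -p pics; python3 - <<'E'
from bench import *
import cv2, numpy as np
s=observe(); print({k:np.round(v,3).tolist() for k,v in s.items()}, nose_length)
for c in ["scene","top"]:
    p,d=capture(c); cv2.imwrite(f"pics/{c}0.png",p[:,:,::-1]); 
    k=camera_params(c); print(c,k)
    for t in ["rocker_near_end","square_key_top","bar_key_top","round_key_top","console"]:
        r=spot_point(c,t)
        for q in r[:2]:
            u,v=q["uv"]; 
            n=cv2.undistortPoints(np.array([[[u,v]]],float),np.array([[k["fx"],0,k["cx"]],[0,k["fy"],k["cy"]],[0,0,1]]),np.array(k["distortion"]))[0,0]
            z=d[int(round(v)),int(round(u))]
            P=np.array(k["position"])+np.array(k["rotation"])@np.array([n[0]*z,-n[1]*z,-z])
            print(c,t,q["conf"],np.round([u,v],1),np.round(P,4))
E
```

```text
{'time': 0.0, 'joint_pos': [0.99, 0.529, 1.434, -0.0, 1.181, -0.179], 'qvel': [0.002, -0.001, 0.0, -0.001, 0.0, 0.001], 'tau': [-0.001, -44.235, -17.803, -0.0, 0.008, 0.0], 'tool_pos': [0.245, 0.574, 0.244], 'orientation': [[-0.92, 0.392, -0.001], [0.392, 0.92, -0.002], [0.0, -0.002, -1.0]], 'force': [0.265, -0.798, -0.668], 'moment': [0.024, 0.009, 0.016], 'gripper_width': 0.086} 0.014
scene {'fx': 477.3204579270144, 'fy': 477.3204579270144, 'cx': 276.42850687631, 'cy': 207.2805666111829, 'distortion': array([-0.1330331,  0.       ,  0.       ,  0.       ,  0.       ]), 'position': array([-0.31356922, -0.52763576,  0.79601545]), 'rotation': array([[ 0.63109421,  0.4615647 , -0.62344055],
       [-0.77565171,  0.38501567, -0.50012734],
       [ 0.00919326,  0.7992002 ,  0.60099461]])}
scene rocker_near_end 0.49 [242.9 191.6] [0.472  0.2224 0.0354]
scene square_key_top 0.42 [307.  220.2] [0.4792 0.0079 0.0389]
scene square_key_top 0.22 [263.7 209.8] [0.4537 0.1312 0.0271]
scene bar_key_top 0.64 [264.7 196.5] [0.5034 0.1698 0.0256]
scene round_key_top 0.63 [287.1 211.2] [0.4746 0.0689 0.0407]
scene console 0.74 [284.5 222.3] [0.4466 0.055  0.028 ]
top {'fx': 417.00140940123805, 'fy': 417.00140940123805, 'cx': 278.48447774785944, 'cy': 211.31293883088009, 'distortion': array([-0.09673149,  0.        ,  0.        ,  0.        ,  0.        ]), 'position': array([0.3397956 , 0.08467813, 1.28053735]), 'rotation': array([[ 0.00817316,  0.99679362, -0.07959702],
       [-0.99975831,  0.00977011,  0.01969421],
       [ 0.02040873,  0.07941682,  0.99663256]])}
top rocker_near_end 0.63 [224.2 203.8] [0.4603 0.223  0.0351]
top rocker_near_end 0.27 [299.8 201.6] [ 0.4683 -0.0032  0.0435]
top square_key_top 0.58 [259.7 202.4] [0.4659 0.1167 0.0311]
top square_key_top 0.4 [296.8 204.1] [0.4607 0.0058 0.044 ]
top bar_key_top 0.67 [250.  202.2] [0.4653 0.1455 0.0406]
top round_key_top 0.58 [271.7 200.2] [0.4717 0.0807 0.043 ]
```

```bash
python3 - <<'E'
import cv2
a=cv2.imread("pics/scene0.png")[130:290,180:390]; cv2.imwrite("pics/s0c.png",cv2.resize(a,None,fx=3.7,fy=3.7,interpolation=2))
a=cv2.imread("pics/top0.png")[130:280,170:360]; cv2.imwrite("pics/t0c.png",cv2.resize(a,None,fx=4,fy=4,interpolation=2))
E
```

```text
(no output)
```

View pics/s0c.png

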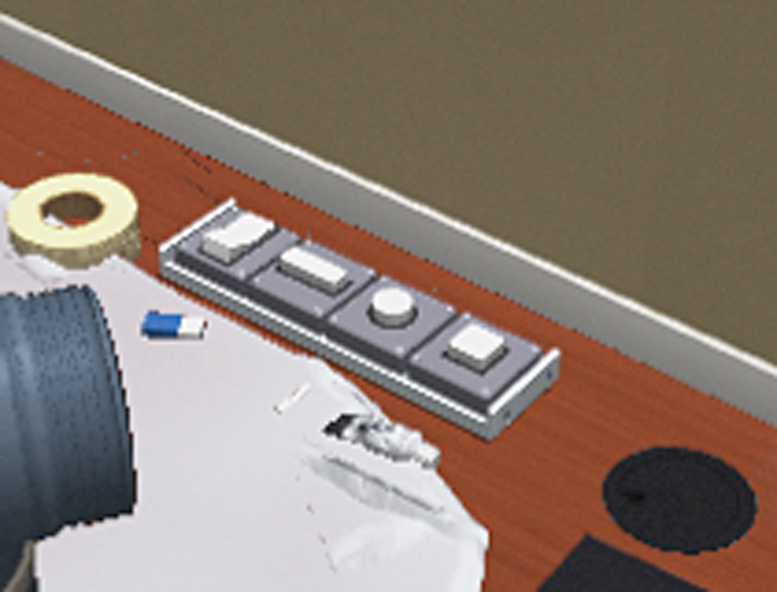

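View pics/t0c.png

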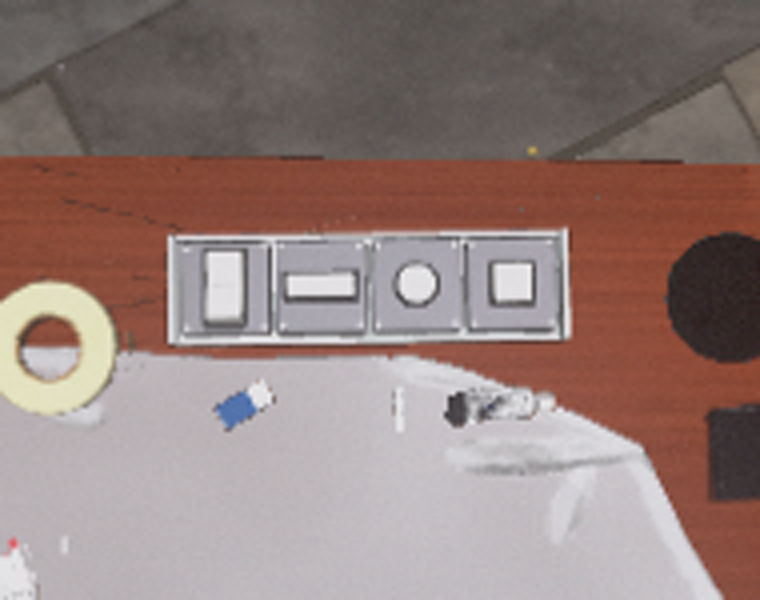

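View pics/scene0.png

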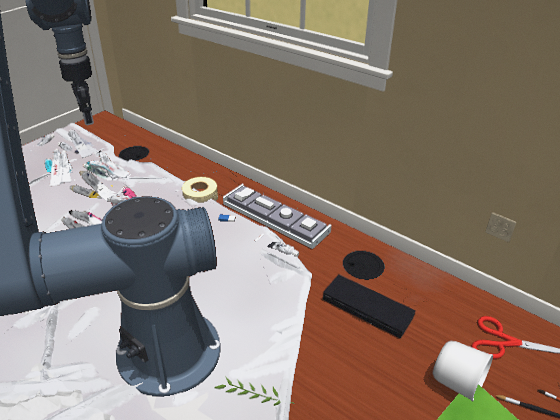

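```bash
cat > h.py <<'E'
from bench import *
import cv2, numpy as np
def ray(k,uv):
    n=cv2.undistortPoints(np.array(uv,float).reshape(-1,1,2),np.array([[k["fx"],0,k["cx"]],[0,k["fy"],k["cy"]],[0,0,1]]),np.array(k["distortion"])).reshape(-1,2)
    return (np.array(k["rotation"])@np.c_[n[:,0],-n[:,1],-np.ones(len(n))].T).T
def onplane(k,uv,z):
    r=ray(k,uv); p=np.array(k["position"]); t=(z-p[2])/r[:,2]; return p+r*t[:,None]
def blobs(k,p,roi,th=200,amin=30):
    u0,v0,u1,v1=roi; g=p.min(2)[v0:v1,u0:u1]
    n,l,st,c=cv2.connectedComponentsWithStats((g>th).astype(np.uint8))
    for i in range(1,n):
        if st[i,4]>=amin:
            uv=c[i]+[u0,v0]; print(st[i].tolist(),np.round(uv,1),np.round(onplane(k,uv,.042)[0],4))
E
python3 - <<'E'
from h import *
for c,roi in [("top",(214,191,312,212)),("scene",(225,183,325,235))]:
    p=cv2.imread(f"pics/{c}0.png"); print(c); blobs(camera_params(c),p,roi,195)
E
```

```text
top
[8, 2, 8, 16, 128] [225.5 200.5] [0.4695 0.2186 0.042 ]
[80, 5, 9, 9, 81] [298. 200.] [0.4732 0.0021 0.042 ]
[56, 6, 9, 8, 61] [273.8 200.4] [0.4713 0.0744 0.042 ]
[28, 8, 16, 5, 80] [249.5 201. ] [0.4687 0.1469 0.042 ]
scene
[0, 1, 19, 13, 31] [233.8 189.9] [0.4552 0.2407 0.042 ]
[61, 0, 39, 18, 61] [305.4 191.5] [0.5759 0.0842 0.042 ]
[10, 5, 19, 9, 92] [244.7 192.1] [0.4666 0.2106 0.042 ]
[31, 14, 18, 9, 75] [264.3 201.1] [0.4692 0.1421 0.042 ]
[0, 18, 68, 34, 70] [259.1 217.8] [0.4057 0.1058 0.042 ]
[0, 25, 51, 27, 678] [243.2 225.9] [0.3553 0.1146 0.042 ]
[56, 25, 11, 7, 61] [285.7 210.9] [0.4719 0.0713 0.042 ]
[77, 34, 14, 10, 84] [308.3 221.9] [ 0.4727 -0.0008  0.042 ]
```

Request:
carry_out(deltas=[-23.7,-17.6,7.4,0,0,0,-23.7,-17.6,7.4,0,0,0,-23.7,-17.6,7.4,0,0,0,-23.7,-17.6,7.4,0,0,0,-23.7,-17.6,7.4,0,0,0,-23.7,-17.6,7.4,0,0,0,-23.7,-17.6,7.4,0,0,0,-23.7,-17.6,7.4,0,0,0,-23.7,-17.6,7.4,0,0,0,-23.7,-17.6,7.4,0,0,0,-23.7,-17.6,7.4,0,0,0,-23.7,-17.6,7.4,0,0,0,-23.7,-17.6,7.4,0,0,0,-23.7,-17.6,7.4,0,0,0,0,0,0,0,0,-0.96,0,0,0,0,0,-0.96,0,0,0,0,0,-0.96,0,0,0,0,0,-0.96,0,0,0,0,0,0,0,0,0,0,0,0], grip=255)

```text
time: 2.27
tool_pos: [0.4539, 0.2183, 0.1419]
orientation: [[-1.0, 0.003, 0.0], [0.003, 1.0, 0.0], [-0.0, 0.0, -1.0]]
force: [-0.1, -0.4, 0.4]
gripper_width: 0.0001
```

```bash
python3 - <<'E'
from h import *
s=observe(); print({k:np.round(v,3).tolist() for k,v in s.items()})
k=camera_params("wrist"); p,d=capture("wrist"); cv2.imwrite("pics/w1.png",p[:,:,::-1])
print(k["position"],k["rotation"]); blobs(k,p,(0,0,560,420),195,300)
for t in ["rocker_near_end","square_key_top","bar_key_top","round_key_top"]:
    for q in spot_point("wrist",t)[:2]: print(t,q["conf"],q["uv"],onplane(k,q["uv"],.042))
E
```

```text
{'time': 2.267, 'joint_pos': [0.226, 0.526, 1.832, -0.0, 0.783, -1.342], 'qvel': [0.005, 0.001, 0.002, 0.001, -0.001, 0.004], 'tau': [-0.083, -37.242, -10.942, -0.003, -0.002, -0.078], 'tool_pos': [0.454, 0.218, 0.142], 'orientation': [[-1.0, 0.003, 0.0], [0.003, 1.0, 0.0], [-0.0, 0.0, -1.0]], 'force': [-0.058, -0.437, 0.378], 'moment': [0.005, 0.02, -0.027], 'gripper_width': 0.0}
[0.38211392 0.21778322 0.27204401] [[ 5.17687757e-03 -9.60696160e-01 -2.77553756e-01]
 [ 9.99986534e-01  4.87282511e-03  1.78525229e-03]
 [-3.62614110e-04 -2.77559260e-01  9.60708450e-01]]
[236, 104, 26, 27, 399] [248.5 116.8] [0.3875 0.1957 0.042 ]
[0, 169, 243, 12, 616] [128.5 174.2] [0.4263 0.108  0.042 ]
[266, 213, 34, 42, 731] [279.8 231.7] [0.4705 0.2164 0.042 ]
[78, 217, 33, 33, 824] [ 93.8 232.7] [0.4712 0.0742 0.042 ]
[0, 219, 28, 31, 750] [ 11.8 234.7] [0.4735 0.0033 0.042 ]
[154, 221, 65, 20, 1167] [185.9 230.8] [0.4695 0.1464 0.042 ]
rocker_near_end 0.97 [280.0, 206.7] [[0.45112877 0.21666537 0.042     ]]
square_key_top 0.79 [10.4, 232.7] [[0.4717691  0.00247997 0.042     ]]
round_key_top 0.87 [93.2, 233.5] [[0.4718891  0.07359487 0.042     ]]
```

View pics/w1.png

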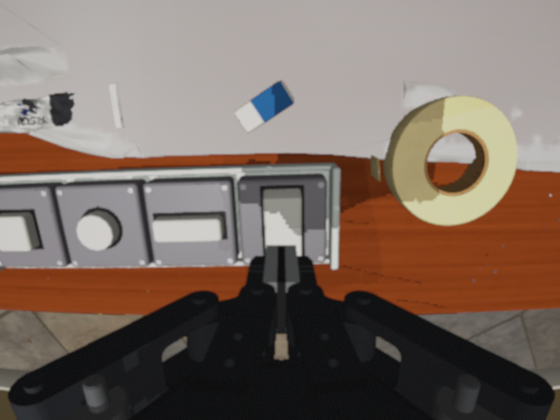

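Request:
carry_out(deltas=[2.5,-1,25,0,0,0,0,0,26,0,0,0,0,0,20,0,0,0,0,0,8,0,0,0,0,0,4,0,0,0,0,0,3,0,0,0,0,0,3,0,0,0,0,0,2,0,0,0,0,0,1,0,0,0,0,0,0,0,0,0])

```text
time: 3.35
tool_pos: [0.4516, 0.2174, 0.0502]
orientation: [[-1.0, 0.001, 0.001], [0.001, 1.0, 0.0], [-0.001, 0.0, -1.0]]
force: [0.1, -0.3, -0.0]
gripper_width: -0.0002
```

Request:
carry_out(deltas=[0,0,1,0,0,0,0,0,1,0,0,0,0,0,0,0,0,0])

```text
time: 3.6
tool_pos: [0.4517, 0.2174, 0.0499]
orientation: [[-1.0, 0.001, 0.002], [0.001, 1.0, 0.001], [-0.002, 0.001, -1.0]]
force: [-2.3, -1.0, 16.4]
gripper_width: -0.0
```

```bash
python3 - <<'E'
from h import *
s=observe(); print(s["tool_pos"],s["force"],s["moment"])
p,d=capture("scene"); cv2.imwrite("pics/s2.png",cv2.resize(p[130:290,180:390,::-1],None,fx=3.7,fy=3.7,interpolation=2))
E
```

```text
[0.45174864 0.21740283 0.04986104] [-2.28114433 -1.04255194 16.44722667] [-0.14110645  0.50964587 -0.0330707 ]
```

View pics/s2.png

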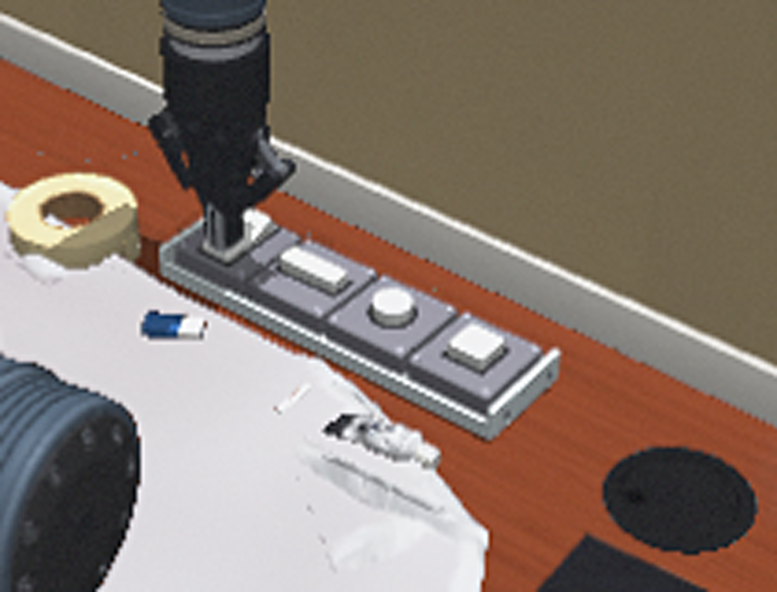

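Request:
carry_out(deltas=[0,0,-10,0,0,0,0,0,-25,0,0,0,0,0,-25,0,0,0,-2.5,-25,0,0,0,0,-2.5,-25,0,0,0,0,-2.5,-25,0,0,0,0,-2.5,-25,0,0,0,0,-2.5,-25,0,0,0,0,-2.5,-25,0,0,0,0,-2.5,-25,0,0,0,0,-2.5,-25,0,0,0,0,-1,-15,0,0,0,0,0,0,0,0,0,0,0,0,0,0,0,0])

```text
time: 4.82
tool_pos: [0.4727, 0.0014, 0.1081]
orientation: [[-1.0, 0.003, 0.002], [0.003, 1.0, -0.0], [-0.002, -0.0, -1.0]]
force: [-0.0, 0.4, -0.0]
gripper_width: 0.0001
```

```bash
python3 - <<'E'
from h import *
s=observe(); print(s["tool_pos"],s["orientation"],s["force"])
k=camera_params("wrist"); p,d=capture("wrist"); cv2.imwrite("pics/w3.png",p[:,:,::-1])
for t in ["rocker_near_end","square_key_top","bar_key_top","round_key_top"]:
    for q in spot_point("wrist",t)[:2]: print(t,q["conf"],q["uv"],onplane(k,q["uv"],.042))
E
```

```text
[0.47271132 0.00139468 0.10809238] [[-9.99994224e-01  2.96712560e-03  1.65800498e-03]
 [ 2.96669531e-03  9.99995565e-01 -2.61925194e-04]
 [-1.65877479e-03 -2.57004886e-04 -9.99998591e-01]] [-0.03558578  0.41523878 -0.02191361]
square_key_top 0.78 [286.9, 226.4] [[0.47290964 0.00421316 0.042     ]]
square_key_top 0.52 [284.4, 209.7] [[0.46189134 0.00266001 0.042     ]]
bar_key_top 0.55 [506.2, 221.2] [[0.4706248  0.14777331 0.042     ]]
round_key_top 0.56 [400.1, 225.7] [[0.47293939 0.07625877 0.042     ]]
```

View pics/w3.png

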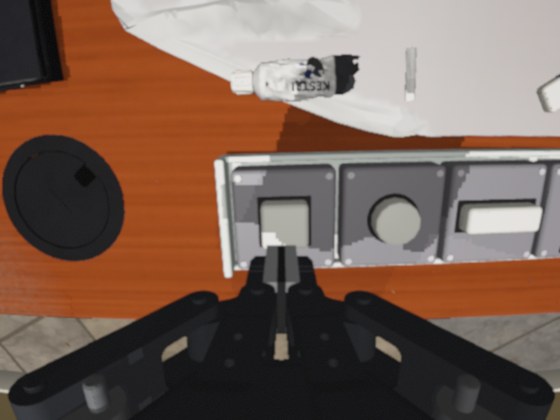

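Request:
carry_out(deltas=[0,1.5,20,0,0,0,0,0,20,0,0,0,0,0,8,0,0,0,0,0,3,0,0,0,0,0,3,0,0,0,0,0,2,0,0,0,0,0,2,0,0,0,0,0,1,0,0,0,0,0,1,0,0,0,0,0,0,0,0,0,0,0,0,0,0,0])

```text
time: 5.98
tool_pos: [0.4718, 0.0039, 0.0499]
orientation: [[-1.0, 0.001, 0.001], [0.001, 1.0, -0.0], [-0.001, -0.0, -1.0]]
force: [-2.9, 2.5, 18.5]
gripper_width: 0.0004
```

Request:
carry_out(deltas=[0,0,-10,0,0,0,0,0,-25,0,0,0,0,0,-25,0,0,0,0.5,25,0,0,0,0,0.5,25,0,0,0,0,0.5,25,0,0,0,0,0.5,25,0,0,0,0,0.5,25,0,0,0,0,0,18,0,0,0,0,0,0,0,0,0,0,0,0,0,0,0,0])

```text
time: 6.9
tool_pos: [0.4701, 0.1474, 0.1083]
orientation: [[-1.0, -0.002, 0.002], [-0.002, 1.0, -0.0], [-0.002, -0.0, -1.0]]
force: [-0.6, -0.5, -0.7]
gripper_width: -0.0003
```

```bash
python3 - <<'E'
from h import *
s=observe(); print(s["tool_pos"],s["force"])
k=camera_params("wrist"); p,d=capture("wrist"); cv2.imwrite("pics/w4.png",p[:,:,::-1])
for t in ["rocker_near_end","square_key_top","bar_key_top","round_key_top"]:
    for q in spot_point("wrist",t)[:2]: print(t,q["conf"],q["uv"],onplane(k,q["uv"],.042))
E
```

```text
[0.47013443 0.14738686 0.1082656 ] [-0.64773517 -0.51918687 -0.65815921]
rocker_near_end 0.73 [393.2, 192.0] [[0.44799766 0.21572292 0.042     ]]
square_key_top 0.76 [65.5, 225.5] [[0.47040979 0.00532301 0.042     ]]
bar_key_top 0.55 [281.6, 227.4] [[0.47108841 0.14688468 0.042     ]]
round_key_top 0.62 [168.1, 229.8] [[0.47288704 0.07439948 0.042     ]]
round_key_top 0.58 [545.7, 145.5] [[0.41766496 0.31181163 0.042     ]]
```

View pics/w4.png

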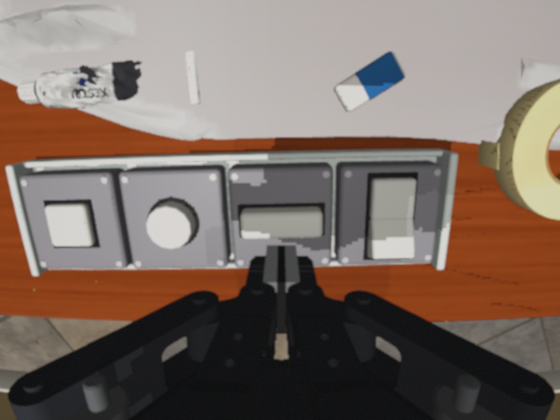

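The fingers are over the bar key (about 281,222). The rocker at (392,215) shows its far half raised, and the square key at (70,225) looks down. Next I press the bar.

Request:
carry_out(deltas=[0,-0.5,20,0,0,0,0,0,20,0,0,0,0,0,8,0,0,0,0,0,3,0,0,0,0,0,3,0,0,0,0,0,2,0,0,0,0,0,2,0,0,0,0,0,1,0,0,0,0,0,1,0,0,0,0,0,0,0,0,0,0,0,0,0,0,0])

```text
time: 8.07
tool_pos: [0.4696, 0.1461, 0.0499]
orientation: [[-1.0, 0.0, 0.001], [0.0, 1.0, -0.0], [-0.001, -0.0, -1.0]]
force: [-3.8, -2.9, 17.3]
gripper_width: 0.0004
```

Request:
carry_out(deltas=[0,0,-10,0,0,0,0,0,-25,0,0,0,0,0,-25,0,0,0,0,0,-25,0,0,0,0,0,-25,0,0,0,0,0,0,0,0,0,0,0,0,0,0,0])

```text
time: 8.65
tool_pos: [0.4711, 0.1465, 0.1597]
orientation: [[-1.0, 0.001, 0.006], [0.001, 1.0, 0.001], [-0.006, 0.001, -1.0]]
force: [0.3, -0.7, -0.7]
gripper_width: 0.0001
```

```bash
python3 - <<'E'
from h import *
s=observe(); print(s["time"],s["tool_pos"],s["force"])
k=camera_params("wrist"); p,d=capture("wrist"); cv2.imwrite("pics/w5.png",p[:,:,::-1])
K=np.array([[k["fx"],0,k["cx"]],[0,k["fy"],k["cy"]],[0,0,1]])
def h(P,r=3):
    c=np.array(k["rotation"]).T@(np.array(P)-k["position"])
    uv,_=cv2.projectPoints(np.array([[c[0],-c[1],-c[2]]]),np.zeros(3),np.zeros(3),K,np.array(k["distortion"])); u,v=uv.ravel().round().astype(int)
    o=[]
    for a in range(-r,r+1):
        for b in range(-r,r+1):
            z=d[v+a,u+b]
            if z>0: o.append((np.array(k["position"])+ray(k,[u+b,v+a])[0]*z)[2])
    return u,v,np.round(np.median(o),4)
for n,P in dict(square=(.466,.0025,.036),round=(.468,.0745,.042),bar=(.467,.1465,.036),rnear=(.452,.217,.036),rfar=(.49,.217,.044),tile=(.445,.1465,.03)).items():
    print(n,h(P))
p,d=capture("scene"); cv2.imwrite("pics/s5.png",cv2.resize(p[130:290,180:390,::-1],None,fx=3.7,fy=3.7,interpolation=2))
E
```

```text
8.65 [0.47110886 0.14652876 0.15966917] [ 0.30513962 -0.66081084 -0.69936196]
square (np.int64(105), np.int64(195), np.float64(0.0375))
round (np.int64(190), np.int64(199), np.float64(0.0436))
bar (np.int64(282), np.int64(196), np.float64(0.0378))
rnear (np.int64(372), np.int64(177), np.float64(0.0374))
rfar (np.int64(371), np.int64(226), np.float64(0.0449))
tile (np.int64(282), np.int64(167), np.float64(0.0315))
```

View pics/w5.png

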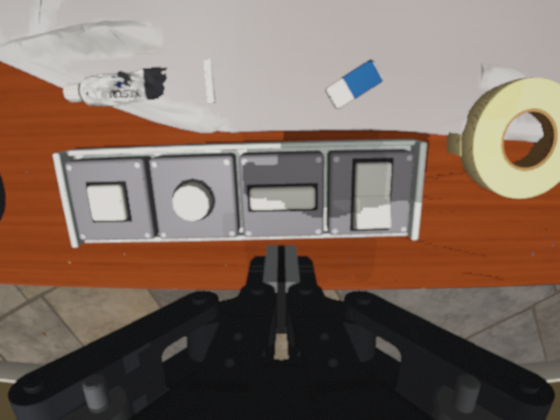

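View pics/s5.png

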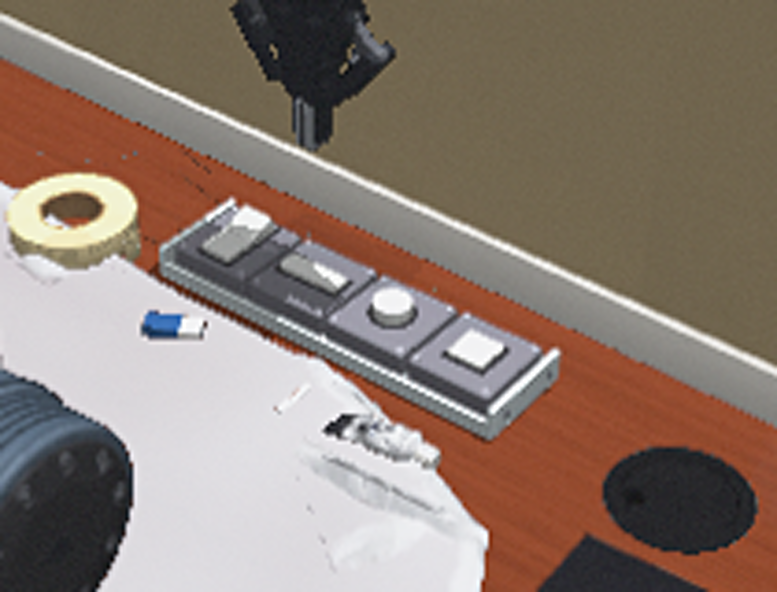

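Request:
carry_out(deltas=[0,0,0,0,0,0,0,0,0,0,0,0,0,0,0,0,0,0])

```text
time: 9.0
tool_pos: [0.469, 0.1462, 0.1568]
orientation: [[-1.0, 0.001, -0.002], [0.001, 1.0, -0.0], [0.002, -0.0, -1.0]]
force: [-0.7, 0.3, -0.5]
gripper_width: 0.0002
```

```bash
python3 -c "
from bench import *
print(observe()['qvel'],finish_job())"
```

```text
the job is handed in; nothing more can be done
[-9.94946276e-04 -2.42898987e-03 -4.06122030e-03 -1.89650619e-03
  4.14747645e-04 -1.73256947e-05] None
```

I pushed the rocker's near end down, then pressed the square key, then the bar key, with the fingers shut. I handed the job in at about 9 s with the fingers clear, about 100 mm above the console.

- **Presses:** each one ended on a hard stop with 16 to 19 N and the fingertips about 36 mm above the desk, which is the fully-down height.
- **Heights afterwards:** the wrist depth picture puts the square key 6.0 mm and the bar key 6.3 mm above the tile face, against 6 mm for fully down. The rocker's near half is 5.9 mm above it, and its far half is raised. The round key is still up at 12.1 mm.
- **Depth offset:** those absolute depths all read about 1.5 mm high, so I compared them with the tile face.
- **Loose things:** the eraser, tape roll, paint tube and tin look unmoved where they show in the last pictures. The tin shows only in part.

No check failed. A few network reports were wrong, such as a second "square key" and a "round key" off the console; I disregarded those after comparing them with the pictures.

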